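Bring a swinging tube gondola to rest over the rinse bath

ROBOT

A 6-joint arm with a two-finger parallel gripper is mounted at the origin on the work surface. World frame = base frame: x ahead of the robot, y to its left, z up, the work surface at z = 0. Lengths are in m, angles in degrees, forces in N, time in s.
With the tool pointing down it reaches from about 0.3 to 0.85 m from the base axis. Payload 5.4 kg.
Tool frame: the origin (TCP) lies between the finger pads; the fingertips stand 25 mm ahead of it and the grasp point (between the pads) lies 6 mm ahead of it; z points along the fingers, y is the line along which they close (so a half turn about z gives the same grasp; the last joint's range is limited). The gripper opens to 85 mm and grips with 20 to 120 N. Pads are 22 mm wide; open, the fingers measure 114 mm over their backs; the gripper's body (76 mm by 85 mm) begins 54 mm behind the grasp point. The pads swing forward as they close: fully open they stand 13 mm farther back than shut.
Start: joints at [61.645, 9.076, 91.501, -0, 79.423, -12.038], TCP at [0.162, 0.552, 0.235] pointing down, gripper open.
Joint ranges: [-166.64, 166.64], [-54.1, 131.32], [10.49, 154.53], [-73.88, 253.88], [9.74, 151.15], [-171.62, 171.62]. Speed limits (degrees/s): [147.25, 147.25, 180, 180, 180, 180].

INTERFACE

Orientations are given as [roll, pitch, yaw] about the fixed x, y, z axes, in that order (R = Rz(yaw) Ry(pitch) Rx(roll)).
In Python, from cell import sense, imaging, ticket gives the robot as it stands.
- The arm moves only by the shell command python3 -m handwheel 'ROWS' [OPENING] [FORCE]. ROWS is JSON, a list of rows, each a list of 6 numbers: the shift along the tool's x, y, z in units of 0.1 m (1.0 is 0.1 m), then the turn, a rotation vector about the tool's x, y, z in units of 90 degrees (1.0 is 90 degrees). A call has exactly 10 rows; each row is the pose to reach, as a shift and turn from the pose commanded when the call began, along the tool's axes at that moment; what a row does not reach only later rows make up. A row lasts 1/10 s, in which the tool goes at most 50 mm and 8.59 degrees, less where a joint would pass 70% of its speed; a pose out of reach is approached as far as the arm can. A call with a number of a shift or a turn outside -1 to 1 is refused whole. A call with a gripper value outside its range is refused whole. OPENING is the opening, from -1 (shut) to 1 (fully open), set as the call begins (- or left out, the last holds). The fingers move at their own pace and stop on an object; FORCE is the grip in N (left out, the last holds). Time passes only in rows, so rows that repeat a pose let the fingers close, or fill a call up. It gives the time, the measured TCP pose, the force, the opening and the grip force at its end, in the units of the state.
- sense(): the state, without advancing time (a new reading comes with each control period).
- imaging.camera(name): name is "scene" or "top" or "wrist"; returns a dict with "frame" (400x640x3 uint8, red, green, blue), "z_map" (400x640 float32, m along the optical axis (not along the pixel's ray), 0 where there is no reading), "fovy" (degrees; the focal length in pixels is half the picture's height over the tangent of half this angle, whatever the lens; pixels are square), "cx", "cy" (the principal point, pixels), "D" ([k1, k2, p1, p2, k3] as OpenCV has them; the pictures are not rectified), "cam_to_world" (4x4, takes a point from camera to world coordinates). Camera axes: x right, y up, looking along -z (the intrinsics and any distortion apply to the point x, -y, -z); pixel columns grow to the right and rows downward; lengths in m; the calibration is good to about 2 mm. A picture is of the moment at which its call begins.
- ticket.job_done(): hands the job in; it is judged then, once.
The state is a dict: "time": time; "joint_pos": joint angles; "joint_velocities": joint speeds; "joint_efforts": joint torques, N m; "eef_pos": TCP position; "tcp_rot": TCP orientation; "ft_force": force on the tool from outside, world axes, zero at the start; "torque": the same for the moment, N m; "grip_width": opening from 0.0 (shut) to 1.0 (fully open); "finger_force": force on a finger pad.
Only numpy, scipy, OpenCV 4.12 (cv2) and the standard library are available. Lean on these libraries where they do the work, as an engineer would, in place of code of your own. Each camera call takes 0.05 s, during which the arm holds its last target. There are 200 camera calls.

TASK

Draw the trolley along its rail by its black grip until the hanging tube gondola has slipped off its parking catch and is brought over the rinse bath. Take all the swing out of it by how you move the trolley, keep it hanging still and centred over the bath mouth for five seconds so that the lift can take it, then let go of the grip and leave it so. Never touch the gondola itself, never let it swing wildly (beyond half a radian), and do not disturb the tip box, mouse and pipette that lie in front of the rail.

Things in the scene. Friction and masses are not known exactly. Their poses are not given: they have to be found in the camera images.
- station: Fixed station: grey base plate 225 x 760 x 8 mm, two posts 276 mm high, a level rail 30 x 30 mm, its axis 255 mm above the table. Origin on the table under the rail's middle; own y along the rail (way of travel), z up, x away from the robot. The gondola hangs in the plane own x = +85 mm (beyond the rail), the trolley's grip is at own x = -85 mm (before it).
- trolley (a joint): Travel of the trolley (0.6 kg) along the rail, m: 0 at the start-side end stop (trolley middle at station y = -260 mm), growing towards station +y, 0.52 at the other stop. It stays where it is left: about 3 N sliding friction plus 3 N per m/s. It carries the gondola's pivot, at the trolley's middle and rail height (255 mm).
- trolley_grip (a point): Grasp point on the trolley's black upright grip post, 24 x 24 mm (sides along station x and y), standing clear before the rail, 237 to 303 mm above the table. The point is on its axis 285 mm above the table, 18 mm under the top. Grasp from straight above, fingers on the two sides that face along the rail. Moves with the trolley.
- swing (a joint): Gondola angle about its pivot, rad: 0 plumb, positive with the basket displaced towards station +y. Counterweighted, so slow, and almost frictionless: the swing dies out with a time constant of about 60 s. With trolley acceleration a (along +y): angle'' = -w^2 (angle + a/9.81), w = 3.0 rad/s nominal (period 2.1 s; 1.85 to 2.4 s by how full the tubes are).
- gondola: Hanging gondola, 0.81 kg: two aluminium straps 235 mm long, a steel bar (27 x 90 mm) across their top 80 mm above the pivot as counterweight, a rack of six capped tubes (70 x 90 mm, 70 mm high) at the bottom. Origin on the pivot axis, mid-gondola; z up along the straps. Under the rack a steel pin 10 mm thick, its round end 173 mm below the pivot. The robot must not touch it.
- basket_base (a point): Middle of the underside of the gondola's tube rack, 155 mm below the pivot. This is what must be over the bath mouth.
- catch_bar (a point): Parking catch: middle of a fixed level steel bar, 10 mm thick, 85 mm above the table, across the gondola's path at station y = -190 mm. The gondola starts plumb behind it (-y side). Drawn forwards, its pin is held by the bar (under 1 N) and it leans back until, at about -0.3 rad and trolley 0.12 m, it slips over and swings free. Beyond trolley 0.15 m it cannot catch again in a swing under 0.4 rad.
- bath_mouth (a point): Middle of the open mouth of the stainless rinse bath, 70 mm above the table. The bath is 136 x 176 mm outside, 112 x 152 mm inside, long side along the rail; it stands on the base plate under the gondola's path, fixed, at a different place along the rail each time.
- tip_box: Bystander: blue tip box 85 x 120 x 60 mm between robot and rail. Leave alone.
- mouse: Bystander: black computer mouse 105 x 60 x 30 mm between robot and rail. Leave alone.
- pipette: Bystander: white pipette on a flat rest, 250 mm long, between robot and rail. Leave alone.

How it is judged (in metres and radians):
On the way, in this order (a step that is already met when the one before it is completed fails the run):
1. the gondola is off its catch and the trolley is well clear of it (value of joint trolley above 0.19 m), for 0.2 s.
2. the gondola hangs still and centred over the bath for 5 s (horizontal distance between basket_base and bath_mouth below 0.02 m and value of joint swing between -0.08 and 0.08 rad), for 5 s.
At the end, for the whole second after the job is handed in: The gondola hangs over the bath with the middle of its rack within 20 mm of the middle of the bath mouth (horizontally), swinging less than 0.08 rad either way and slower than 0.25 rad/s, the trolley at rest and let go (all of step 2 and velocity of joint swing between -0.25 and 0.25 rad/s and linear speed of gondola below 0.02 m/s); the robot touches nothing.
It fails at once if the robot touches the gondola (contact force between any of the arm, the fingers and gondola above 0.5 N).
It fails at once if the gondola swings beyond 0.5 rad (value of joint swing above 0.5 rad or value of joint swing below -0.5 rad).
It fails at once if a bystander is moved by more than 30 mm (distance of any of tip_box, mouse, pipette from where it was at the start of the episode above 0.03 m).
It also fails if it takes over 58 s, if anything falls off the work surface, if the arm or the gripper's body presses on something with over 40 N, if the wrist force passes 120 N, or if a joint passes its speed limit or range.

## Working session

There is one attempt and no reset: what is moved stays moved. The work goes in short steps, Python scripts to look and compute and a shell command to move; the robot and the scene stay as the last step left them, time stands still between calls to the robot, and variables do not carry over. Pictures are saved under pics/ and viewed, at most 10 in all, crops included, and the job is handed in when it is done.

```bash
mkdir -p pics
cat > h.py <<'E'
import numpy as np, cv2
from cell import sense, imaging, ticket
def K(c):
    f=200/np.tan(np.radians(c["fovy"]/2)); return np.array([[f,0,c["cx"]],[0,f,c["cy"]],[0,0,1.]])
def rays(c,px):
    u=cv2.undistortPoints(np.array(px,float).reshape(-1,1,2),K(c),np.array(c["D"],float))[:,0]
    T=np.array(c["cam_to_world"]); d=np.c_[u[:,0],-u[:,1],-np.ones(len(u))]
    return T[:3,3],d@T[:3,:3].T
def onz(c,px,z):
    o,d=rays(c,px); return o+d*((z-o[2])/d[:,2])[:,None]
def cloud(c):
    H,W=c["z_map"].shape; uu,vv=np.meshgrid(np.arange(W),np.arange(H))
    o,d=rays(c,np.c_[uu.ravel(),vv.ravel()]); return (o+d*c["z_map"].ravel()[:,None]).reshape(H,W,3)
E
python3 - <<'E'
from h import *
import pickle
C={}
for n in("scene","top"):
    c=imaging.camera(n);C[n]=c;cv2.imwrite(f"pics/{n}0.png",c["frame"][:,:,::-1])
    print(n,c["fovy"],c["cx"],c["cy"],c["D"],np.round(c["cam_to_world"],3).tolist())
pickle.dump(C,open("c0.pkl","wb"))
print(sense())
E
```

```text
scene 56.326880511874016 316.9508441580223 204.34394732176574 [-0.00997246  0.          0.          0.          0.        ] [[-0.998, -0.054, 0.046, 0.605], [0.07, -0.814, 0.577, 0.489], [0.006, 0.578, 0.816, 0.909], [0.0, 0.0, 0.0, 1.0]]
top 56.50741494465655 319.0308693224897 203.02864031193778 [-0.01041307  0.          0.          0.          0.        ] [[0.008, 0.995, -0.096, 0.485], [-1.0, 0.009, 0.013, -0.032], [0.014, 0.096, 0.995, 0.967], [0.0, 0.0, 0.0, 1.0]]
{'time': 0.1, 'joint_pos': array([ 6.16426520e+01,  9.11013524e+00,  9.15653635e+01,  3.12581591e-04,
        7.94246349e+01, -1.20389749e+01]), 'joint_velocities': array([ 0.04084127,  0.09594303, -0.25351   ,  0.0263108 , -0.02966828,
       -0.02735838]), 'joint_efforts': array([-5.34777209e-04, -3.96989965e+01, -3.32338071e+01, -2.35481575e-04,
        4.11169414e-03,  8.87723559e-06]), 'eef_pos': array([0.1613253 , 0.55133731, 0.23430108]), 'tcp_rot': array([-1.79902133e+02, -2.11859865e-02,  1.63681551e+02]), 'ft_force': array([-0.57948437,  0.38712065, -0.07327632]), 'torque': array([ 0.01560476, -0.02444268, -0.00914982]), 'finger_force': 0.0, 'grip_width': 1.0015650832338565}
```

View pics/scene0.png

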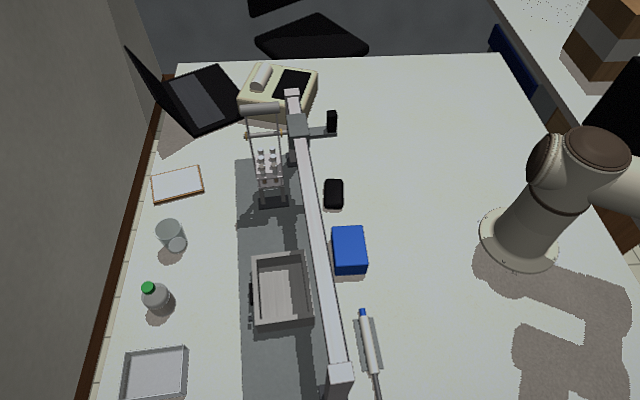

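View pics/top0.png

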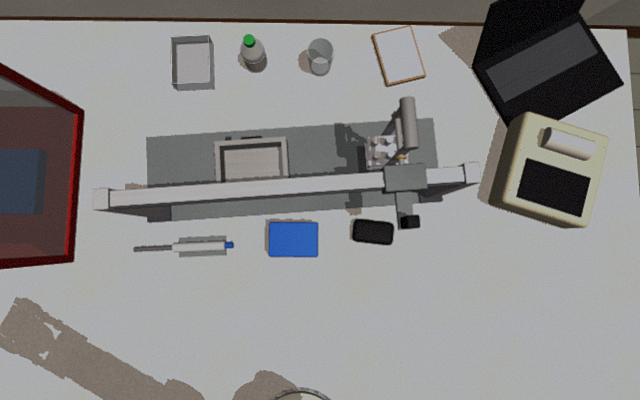

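The scene view shows the grip's top at about (331,121), the catch with the gondola behind it, and the bath mouth with corners near (252,255), (303,252), (313,322) and (256,332). The top view shows the grip at (410,222) and the bath at (216..287, 137), with its lower part hidden by the rail. The bystanders lie between robot and rail.

Run:
```python
from h import *
import pickle
C=pickle.load(open("c0.pkl","rb"))
def fit(P): return cv2.minAreaRect(P[:,:2].astype(np.float32)*1000)
for n in C:
    c=C[n];P=cloud(c);f=c["frame"].astype(int);z=P[...,2]
    v=c["z_map"]>0
    x,y=P[...,0],P[...,1]
    reg=v&(x>.25)&(x<.8)&(abs(y)<.5)
    # grip
    m=reg&(z>.24)&(z<.33)&(f.max(2)<45)
    k,l,s,ce=cv2.connectedComponentsWithStats(m.astype(np.uint8))
    for i in range(1,k):
        if s[i,4]>60:
            Q=P[l==i]; T=Q[Q[:,2]>np.percentile(Q[:,2],98)-.006]
            print(n,"grip?",s[i],ce[i].round(1),"top z",np.percentile(Q[:,2],[5,50,98]).round(4),"top mean",T.mean(0).round(4),fit(T))
    # rail top
    R=P[reg&(z>.262)&(z<.278)&(f.min(2)>90)]
    print(n,"rail",len(R),fit(R), np.median(R[:,2]))
    # plate
    B=P[reg&(z>.004)&(z<.013)&(f.max(2)<140)]
    print(n,"plate",len(B),fit(B))
    # bath rim
    M=reg&(z>.063)&(z<.077)&(x>.4)&(f.max(2)-f.min(2)<40)
    k,l,s,ce=cv2.connectedComponentsWithStats(M.astype(np.uint8))
    for i in range(1,k):
        if s[i,4]>60: Q=P[l==i];print(n,"rim",s[i],fit(Q),np.median(Q[:,2]), Q.min(0).round(3),Q.max(0).round(3))
    G=P[reg&(z>.315)&(z<.36)]; print(n,"cw",len(G),fit(G),G[:,2].max())
```

```text
scene grip? [327 110  10  23 215] [331.3 121.1] top z [0.2527 0.2857 0.3038] top mean [ 0.518  -0.2049  0.3021] ((517.705078125, -206.33139038085938), (23.379274368286133, 21.855058670043945), 89.23381805419922)
scene grip? [288 134  48  14 125] [306.  138.3] top z [0.2415 0.2482 0.2759] top mean [ 0.6025 -0.1622  0.2731] ((601.0711059570312, -162.02359008789062), (10.028945922851562, 48.15005874633789), 84.91752624511719)
scene rail 4484 ((568.9852905273438, 16.252288818359375), (187.9524688720703, 721.7537231445312), 14.1749849319458) 0.2698854558984871
scene plate 12243 ((621.5353393554688, -57.256256103515625), (328.8977966308594, 887.0167846679688), 4.902697563171387)
scene rim [ 251  249   64   78 1264] ((661.5751953125, 124.66835021972656), (136.1746826171875, 178.42462158203125), 4.6804518699646) 0.06947087848163458 [0.587 0.031 0.063] [0.734 0.218 0.074]
scene cw 481 ((685.52197265625, -191.45880126953125), (87.72807312011719, 26.53559112548828), 4.802194595336914) 0.3507632983410759
top grip? [400 216  19  13 219] [409.2 221.6] top z [0.264  0.3028 0.3059] top mean [ 0.5175
[... 193 characters left out ...]
6562, 723.1019287109375), 14.267934799194336) 0.27072802835963733
top plate 12639 ((623.86279296875, -30.18768310546875), (320.01861572265625, 937.3779296875), 4.786396026611328)
top rim [215 137  74  47 798] ((676.2284545898438, 123.36491394042969), (104.54198455810547, 176.84100341796875), 4.700089454650879) 0.07015349242946134 [0.617 0.032 0.063] [0.735 0.213 0.075]
top rim [497 176  10  30  82] ((606.791259765625, -490.1796569824219), (71.29335021972656, 19.145862579345703), 0.35614803433418274) 0.06945720359185859 [ 0.571 -0.5    0.063] [ 0.642 -0.481  0.077]
top cw 839 ((686.6600341796875, -194.2853240966797), (90.86643981933594, 26.670286178588867), 4.614842414855957) 0.35107444634731
```

```bash
python3 -m handwheel '[[-0.08,-0.09,-0.08,0,0,0],[-0.16,-0.18,-0.16,0,0,0],[-0.24,-0.27,-0.24,0,0,0],[-0.32,-0.36,-0.32,0,0,0],[-0.4,-0.45,-0.4,0,0,0],[-0.48,-0.54,-0.48,0,0,0],[-0.56,-0.63,-0.56,0,0,0],[-0.64,-0.72,-0.64,0,0,0],[-0.72,-0.81,-0.72,0,0,0],[-0.8,-0.9,-0.8,0,0,0]]' 1 60
python3 -m handwheel '[[-0.08,-0.09,-0.08,0,0,0],[-0.16,-0.18,-0.16,0,0,0],[-0.24,-0.27,-0.24,0,0,0],[-0.32,-0.36,-0.32,0,0,0],[-0.4,-0.45,-0.4,0,0,0],[-0.48,-0.54,-0.48,0,0,0],[-0.56,-0.63,-0.56,0,0,0],[-0.64,-0.72,-0.64,0,0,0],[-0.72,-0.81,-0.72,0,0,0],[-0.8,-0.9,-0.8,0,0,0]]'
python3 -m handwheel '[[-0.08,-0.09,0,0,0,0],[-0.16,-0.18,0,0,0,0],[-0.24,-0.27,0,0,0,0],[-0.32,-0.36,0,0,0,0],[-0.4,-0.45,0,0,0,0],[-0.48,-0.54,0,0,0,0],[-0.56,-0.63,0,0,0,0],[-0.64,-0.72,0,0,0,0],[-0.72,-0.81,0,0,0,0],[-0.8,-0.9,0,0,0,0]]'
python3 -m handwheel '[[-0.08,-0.09,0,0,0,0],[-0.16,-0.18,0,0,0,0],[-0.24,-0.27,0,0,0,0],[-0.32,-0.36,0,0,0,0],[-0.4,-0.45,0,0,0,0],[-0.48,-0.54,0,0,0,0],[-0.56,-0.63,0,0,0,0],[-0.64,-0.72,0,0,0,0],[-0.72,-0.81,0,0,0,0],[-0.8,-0.9,0,0,0,0]]'
python3 -m handwheel '[[-0.08,-0.09,0,0,0,0],[-0.16,-0.18,0,0,0,0],[-0.24,-0.27,0,0,0,0],[-0.32,-0.36,0,0,0,0],[-0.4,-0.45,0,0,0,0],[-0.48,-0.54,0,0,0,0],[-0.56,-0.63,0,0,0,0],[-0.64,-0.72,0,0,0,0],[-0.72,-0.81,0,0,0,0],[-0.8,-0.9,0,0,0,0]]'
python3 -m handwheel '[[-0.08,-0.09,0,0,0,0],[-0.16,-0.18,0,0,0,0],[-0.24,-0.27,0,0,0,0],[-0.32,-0.36,0,0,0,0],[-0.4,-0.45,0,0,0,0],[-0.48,-0.54,0,0,0,0],[-0.56,-0.63,0,0,0,0],[-0.64,-0.72,0,0,0,0],[-0.72,-0.81,0,0,0,0],[-0.8,-0.9,0,0,0,0]]'
python3 -m handwheel '[[-0.08,-0.09,0,0,0,-0.02],[-0.16,-0.18,0,0,0,-0.045],[-0.24,-0.27,0,0,0,-0.07],[-0.32,-0.36,0,0,0,-0.1],[-0.4,-0.45,0,0,0,-0.13],[-0.48,-0.54,0,0,0,-0.16],[-0.56,-0.63,0,0,0,-0.19],[-0.64,-0.72,0,0,0,-0.22],[-0.72,-0.81,0,0,0,-0.2335],[-0.74,-0.88,0,0,0,-0.2335]]'
cat >> h.py <<'E'
ex=np.array([np.cos(np.radians(4.68)),np.sin(np.radians(4.68)),0]); ey=np.array([-ex[1],ex[0],0]); B0=np.array([.6612,.1246,0])
def gond(c):
    P=cloud(c).reshape(-1,3); ok=c["z_map"].ravel()>0; P=P[ok]
    q=P-B0; sx=q@ex; sy=q@ey; z=P[:,2]
    g=(abs(sx)<.06)&(sy>-.5)&(sy<.25)
    a=g&(z>.31)&(z<.37); b=g&(z>.098)&(z<.18)
    return sy[a].mean(),z[a].mean(),sy[b].mean(),z[b].mean(),a.sum(),b.sum()
def ang(c): 
    r=gond(c); return np.arctan2(-(r[0]-r[2]),r[1]-r[3])
E
python3 - <<'E'
from h import *
import pickle
C=pickle.load(open("c0.pkl","rb"))
for n in C: print(n,np.round(gond(C[n]),4),ang(C[n]))
c=imaging.camera("wrist"); cv2.imwrite("pics/w1.png",c["frame"][:,:,::-1])
P=cloud(c);m=(P[...,2]>.294)&(P[...,2]<.312)&(c["z_map"]>0)&(c["frame"].max(2)<60)&(abs(P[...,0]-.5175)<.04)&(abs(P[...,1]+.2065)<.05)
print(m.sum(),P[m].mean(0), cv2.minAreaRect(P[m][:,:2].astype(np.float32)*1000))
s=sense();print(s["time"],s["eef_pos"],s["tcp_rot"],s["joint_pos"].round(1))
E
```

```text
time: 1.1
eef_pos: [0.2135, 0.442, 0.3159]
tcp_rot: [180.0, 0.0, 163.7]
ft_force: [-0.0, -0.0, 0.3]
grip_width: 1.001
finger_force: 0.0
time: 2.1
eef_pos: [0.2649, 0.3332, 0.3959]
tcp_rot: [180.0, 0.0, 163.7]
ft_force: [0.1, -0.3, -0.5]
grip_width: 0.998
finger_force: 0.0
time: 3.1
eef_pos: [0.3161, 0.2243, 0.3946]
tcp_rot: [-180.0, -0.1, 163.7]
ft_force: [0.5, 0.5, -0.7]
grip_width: 0.999
finger_force: 0.0
time: 4.1
eef_pos: [0.3675, 0.1155, 0.3947]
tcp_rot: [-180.0, -0.1, 163.7]
ft_force: [0.1, -0.2, -0.7]
grip_width: 1.001
finger_force: 0.0
time: 5.1
eef_pos: [0.4195, 0.0066, 0.3952]
tcp_rot: [-180.0, 0.0, 163.7]
ft_force: [0.3, -0.0, -0.1]
grip_width: 1.001
finger_force: 0.0
time: 6.1
eef_pos: [0.471, -0.1022, 0.3952]
tcp_rot: [180.0, 0.0, 163.7]
ft_force: [0.7, 0.0, 0.7]
grip_width: 0.997
finger_force: 0.0
time: 7.1
eef_pos: [0.5172, -0.2076, 0.3947]
tcp_rot: [180.0, -0.0, -175.3]
ft_force: [0.2, 0.1, -1.0]
grip_width: 1.0
finger_force: 0.0
scene [-3.123e-01  3.406e-01 -3.063e-01  1.420e-01  4.860e+02  9.850e+02] 0.03008979244859629
top [-3.177e-01  3.449e-01 -3.058e-01  1.455e-01  8.430e+02  9.840e+02] 0.0596501861001638
687 [ 0.51446344 -0.21002329  0.30185468] ((515.542236328125, -210.0274200439453), (22.79279136657715, 21.523422241210938), 3.69722056388855)
7.15 [ 0.51679242 -0.20836354  0.39469374] [-1.79988256e+02 -4.83057244e-02 -1.75392131e+02] [ -34.4    3.5   79.8   -0.    96.7 -129. ]
```

View pics/w1.png

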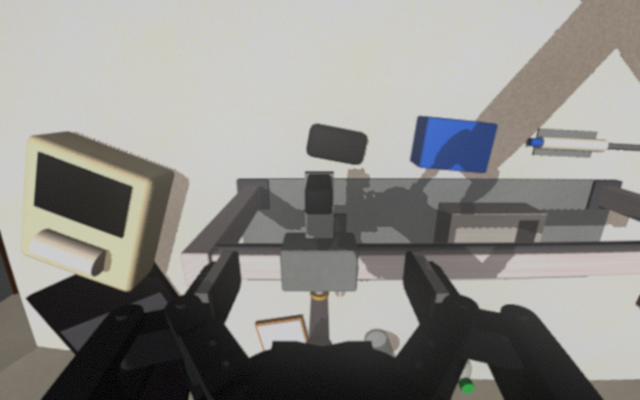

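The wrist view shows the black grip at (319,192) between the open fingers. The trolley block and bracket lie beyond it and the way down is clear.

```bash
python3 -m handwheel '[[0,0,0.05,0,0,0],[0,0,0.15,0,0,0],[0,0,0.25,0,0,0],[0,0,0.35,0,0,0],[0,0,0.45,0,0,0],[0,0,0.55,0,0,0],[0,0,0.65,0,0,0],[0,0,0.75,0,0,0],[0,0,0.85,0,0,0],[0,0,0.95,0,0,0]]'
python3 -m handwheel '[[0,0,0.05,0,0,0],[0,0,0.08,0,0,0],[0,0,0.08,0,0,0],[0,0,0.08,0,0,0],[0,0,0.08,0,0,0],[0,0,0.08,0,0,0],[0,0,0.08,0,0,0],[0,0,0.08,0,0,0],[0,0,0.08,0,0,0],[0,0,0.08,0,0,0]]' -1 80
python3 - <<'E'
from h import *
c=imaging.camera("scene"); cv2.imwrite("pics/s2.png",c["frame"][60:260,180:480,::-1].repeat(2,0).repeat(2,1))
print(gond(c),ang(c)); s=sense(); print(s["time"],s["eef_pos"],s["ft_force"],s["grip_width"],s["finger_force"],s["tcp_rot"])
E
```

```text
time: 8.15
eef_pos: [0.5168, -0.2065, 0.2994]
tcp_rot: [-180.0, 0.0, -175.3]
ft_force: [0.1, -0.1, 0.5]
grip_width: 1.001
finger_force: 0.0
time: 9.15
eef_pos: [0.5171, -0.2072, 0.2934]
tcp_rot: [-179.9, 0.1, -175.3]
ft_force: [-1.7, -2.0, 5.9]
grip_width: 0.254
finger_force: 80.2
(np.float64(-0.3096847152481818), np.float64(0.34068698812624093), np.float64(-0.30346065872573397), np.float64(0.14198944500731328), np.int64(487), np.int64(986)) 0.031314035995598524
9.2 [ 0.51706355 -0.20719082  0.29336745] [-1.46445773 -3.17471024  5.81269698] 0.25330460090034296 80.17654180526733 [-1.79885400e+02  6.78594910e-02 -1.75317889e+02]
```

View pics/s2.png

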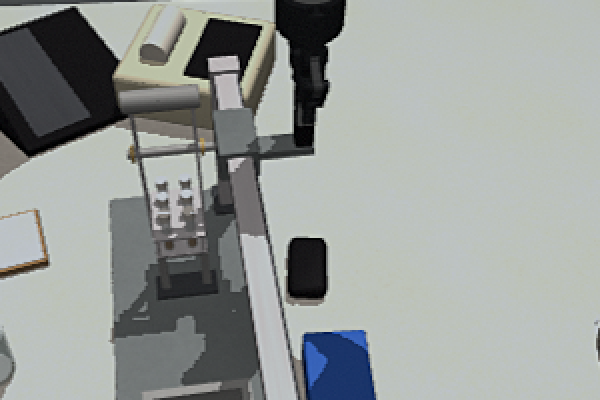

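```bash
python3 -m handwheel '[[0,0.02,0,0,0,0],[0,0.07,0,0,0,0],[0,0.15,0,0,0,0],[0,0.26,0,0,0,0],[0,0.38,0,0,0,0],[0,0.5,0,0,0,0],[0,0.62,0,0,0,0],[0,0.72,0,0,0,0],[0,0.79,0,0,0,0],[0,0.83,0,0,0,0]]'
python3 - <<'E'
from h import *
c=imaging.camera("scene")
print(gond(c),ang(c)-.031); s=sense(); print(s["time"],s["eef_pos"],s["ft_force"],s["grip_width"],(s["eef_pos"]-[.5171,-.2072,0])@ey)
E
```

```text
time: 10.2
eef_pos: [0.5103, -0.1239, 0.2934]
tcp_rot: [-179.9, 0.1, -175.3]
ft_force: [-1.4, -3.7, 5.4]
grip_width: 0.259
finger_force: 80.3
(np.float64(-0.20316687376390116), np.float64(0.33807286319176044), np.float64(-0.25740973598446254), np.float64(0.14541947347473003), np.int64(536), np.int64(925)) -0.30545169232955627
10.25 [ 0.51024027 -0.12336752  0.29338311] [-1.70936699 -1.68198523  6.17385073] 0.25801022861681727 0.0841126686098986
```

Run:
```python
from h import *
for i in range(2): print(sense()["time"],ang(imaging.camera("scene"))-.031)
```

```text
10.25 -0.2871860416625792
10.3 -0.26312376530200227
```

Run:
```python
from h import *
import pickle
C=pickle.load(open("c0.pkl","rb"));c=C["top"]
p=onz(c,[(147,137),(437,119)],.008)-B0; print(p@ex,p@ey)
P=cloud(c);q=P-B0;v=c["z_map"]>0
r=v&(P[...,2]>.262)&(P[...,2]<.28)&(abs(q@ex+.085)<.03)&(abs(q@ey)<.7)
y=(q@ey)[r];print("rail ext",np.percentile(y,[0.2,1,99,99.8]))
```

```text
[0.10887028 0.10406102] [ 0.27587392 -0.49111592]
rail ext [-0.46212576 -0.45737599  0.25948262  0.26394784]
```

```bash
python3 -m handwheel '[[0,0,0,0,0,0],[0,0.02,0,0,0,0],[0,0.08,0,0,0,0],[0,0.18,0,0,0,0],[0,0.3,0,0,0,0],[0,0.42,0,0,0,0],[0,0.54,0,0,0,0],[0,0.66,0,0,0,0],[0,0.78,0,0,0,0],[0,0.9,0,0,0,0]]'
python3 -m handwheel '[[0,0.11,0,0,0,0],[0,0.19,0,0,0,0],[0,0.24,0,0,0,0],[0,0.26,0,0,0,0],[0,0.26,0,0,0,0],[0,0.26,0,0,0,0],[0,0.26,0,0,0,0],[0,0.26,0,0,0,0],[0,0.26,0,0,0,0],[0,0.26,0,0,0,0]]'
cat > m.py <<'E'
from h import *
import sys
from scipy.optimize import curve_fit
n=int(sys.argv[1]); t=[];a=[];r=[]
for i in range(n):
    t.append(sense()["time"]); c=imaging.camera("scene"); r.append(gond(c)); a.append(ang(c)-.031)
t=np.array(t);a=np.array(a)
s=sense();te=s["time"]
w=float(sys.argv[2]) if len(sys.argv)>2 else None
f=lambda x,A,B,o,w: A*np.cos(w*(x-te))+B*np.sin(w*(x-te))+o
if w: p,cv=curve_fit(lambda x,A,B,o:f(x,A,B,o,w),t,a,[0,.1,0]); res=a-f(t,*p,w)
else: p,cv=curve_fit(f,t,a,[0,.1,0,3.]); res=a-f(t,*p)
print(a.round(3)); print("te",te,"theta,rate/w,off,(w)",p.round(4),"sd",np.sqrt(np.diag(cv)).round(4),"rms",res.std(),"amp",np.hypot(p[0],p[1]))
r=np.array(r); print("disp",(s["eef_pos"]-[.5171,-.2072,0])@ey,s["eef_pos"],s["ft_force"],s["grip_width"])
E
python3 m.py 36
```

```text
time: 11.35
eef_pos: [0.503, -0.0343, 0.2934]
tcp_rot: [-179.9, 0.1, -175.3]
ft_force: [-0.9, -3.8, 5.9]
grip_width: 0.258
finger_force: 80.3
time: 12.35
eef_pos: [0.5008, -0.008, 0.2934]
tcp_rot: [-180.0, 0.1, -175.3]
ft_force: [-1.9, -0.8, 5.7]
grip_width: 0.253
finger_force: 80.4
[-0.164 -0.138 -0.104 -0.07  -0.033  0.005  0.043  0.079  0.112  0.14
  0.166  0.189  0.205  0.216  0.222  0.222  0.216  0.205  0.189  0.167
  0.143  0.114  0.082  0.046  0.008 -0.028 -0.065 -0.1   -0.131 -0.158
 -0.181 -0.201 -0.215 -0.225 -0.228 -0.227]
te 14.15 theta,rate/w,off,(w) [-2.1530e-01  7.0600e-02 -2.5000e-03  3.2262e+00] sd [0.0009 0.0017 0.0006 0.0073] rms 0.0017706466906049143 amp 0.22656292216531665
disp 0.1998442942277378 [ 0.50084037 -0.00801825  0.29335446] [-1.25142394 -0.38049441  6.22543304] 0.25785060629802775
```

```bash
cat > plan.py <<'E'
import numpy as np, sys
th,rw,d,N,w,lag=map(float,sys.argv[1:7]);N=int(N);g=9.81
# th, rate/w at start; v[k] rows 0..N-1 ; dv at t=k*.1 (v[-1]=v[N]=0)
D=np.vstack([np.eye(N),np.zeros(N)])-np.vstack([np.zeros(N),np.eye(N)])  # dv (N+1)
T=N*.1+.2; tj=np.arange(N+1)*.1+lag
A=np.vstack([.1*np.ones(N),(-w/g*np.sin(w*(T-tj)))@D,(-w/g*np.cos(w*(T-tj)))@D])
fin=np.array([th*np.cos(w*T)+rw*np.sin(w*T),-th*np.sin(w*T)+rw*np.cos(w*T)])
b=np.array([d,-fin[0],-fin[1]])
J=np.diff(D,axis=0); H=J.T@J+.3*D.T@D
S=np.block([[H,A.T],[A,np.zeros((3,3))]]); v=np.linalg.solve(S,np.r_[np.zeros(N),b])[:N]
x=np.cumsum(v)*.1; print("vmax",abs(v).max(),"amax",abs(D@v).max()*10,"x",x.min(),x.max())
t=np.arange(0,T,.02); y=th*np.cos(w*t)+rw*np.sin(w*t)
dv=D@v
for j in range(N+1): y=y-w/g*dv[j]*np.where(t>tj[j],np.sin(w*(t-tj[j])),0)
print("theta range",y.min(),y.max())
for i in range(0,N,10):
    o=x[i-1] if i else 0
    print(((x[i:i+10]-round(o,3))*10).round(2).tolist())
E
python3 plan.py -.2153 .0706 .1185 30 3.226 .03; python3 plan.py -.2153 .0706 .1185 40 3.226 .03
```

```text
vmax 0.25003438735941796 amax 0.5922112201783518 x 0.002566969104412128 0.2177748368112515
theta range -0.2153 0.16129112707013035
[0.03, 0.08, 0.17, 0.31, 0.48, 0.68, 0.92, 1.17, 1.42, 1.65]
[0.21, 0.37, 0.48, 0.53, 0.52, 0.45, 0.34, 0.2, 0.04, -0.13]
[-0.15, -0.28, -0.38, -0.44, -0.47, -0.46, -0.43, -0.39, -0.36, -0.33]
vmax 0.16223333378312607 amax 0.4213863919020578 x 0.0014179830378803738 0.13729372786867078
theta range -0.2153 0.1836572027362309
[0.01, 0.05, 0.1, 0.18, 0.29, 0.43, 0.58, 0.74, 0.9, 1.05]
[0.13, 0.23, 0.29, 0.3, 0.28, 0.21, 0.12, 0.0, -0.12, -0.24]
[-0.1, -0.18, -0.22, -0.23, -0.19, -0.13, -0.03, 0.08, 0.2, 0.31]
[0.1, 0.18, 0.23, 0.25, 0.25, 0.22, 0.17, 0.13, 0.09, 0.06]
```

```bash
python3 -m handwheel '[[0,0.01,0,0,0,0],[0,0.05,0,0,0,0],[0,0.1,0,0,0,0],[0,0.18,0,0,0,0],[0,0.29,0,0,0,0],[0,0.43,0,0,0,0],[0,0.58,0,0,0,0],[0,0.74,0,0,0,0],[0,0.88,0,0,0,0],[0,1.0,0,0,0,0]]'
python3 -m handwheel '[[0,0.16,0,0,0,0],[0,0.28,0,0,0,0],[0,0.34,0,0,0,0],[0,0.35,0,0,0,0],[0,0.33,0,0,0,0],[0,0.26,0,0,0,0],[0,0.17,0,0,0,0],[0,0.05,0,0,0,0],[0,-0.07,0,0,0,0],[0,-0.19,0,0,0,0]]'
python3 -m handwheel '[[0,-0.1,0,0,0,0],[0,-0.18,0,0,0,0],[0,-0.22,0,0,0,0],[0,-0.23,0,0,0,0],[0,-0.19,0,0,0,0],[0,-0.13,0,0,0,0],[0,-0.03,0,0,0,0],[0,0.08,0,0,0,0],[0,0.2,0,0,0,0],[0,0.31,0,0,0,0]]'
python3 -m handwheel '[[0,0.1,0,0,0,0],[0,0.18,0,0,0,0],[0,0.23,0,0,0,0],[0,0.25,0,0,0,0],[0,0.25,0,0,0,0],[0,0.22,0,0,0,0],[0,0.17,0,0,0,0],[0,0.13,0,0,0,0],[0,0.09,0,0,0,0],[0,0.065,0,0,0,0]]'
python3 m.py 24 3.226
python3 - <<'E'
from h import *
c=imaging.camera("top"); cv2.imwrite("pics/t3.png",c["frame"][100:260,100:440,::-1].repeat(2,0).repeat(2,1))
print("top",gond(c),ang(c)-.06); c=imaging.camera("scene"); print("scene",gond(c))
P=cloud(c);z=P[...,2];q=P-B0;f=c["frame"].astype(int)
m=(z>.063)&(z<.077)&(abs(q@ex)<.1)&(abs(q@ey)<.12)&(c["z_map"]>0)
Q=P[m];print(cv2.minAreaRect((np.c_[(Q-B0)@ex,(Q-B0)@ey]*1000).astype(np.float32)))
E
```

```text
time: 15.15
eef_pos: [0.4927, 0.0917, 0.2934]
tcp_rot: [-179.9, 0.1, -175.3]
ft_force: [-0.3, -3.4, 6.1]
grip_width: 0.256
finger_force: 80.3
time: 16.15
eef_pos: [0.4942, 0.0734, 0.2934]
tcp_rot: [179.9, 0.1, -175.3]
ft_force: [-1.7, 3.6, 6.3]
grip_width: 0.254
finger_force: 80.4
time: 17.15
eef_pos: [0.4918, 0.1034, 0.2933]
tcp_rot: [-179.9, 0.1, -175.3]
ft_force: [-0.1, -3.5, 5.9]
grip_width: 0.257
finger_force: 80.3
time: 18.15
eef_pos: [0.4911, 0.1108, 0.2933]
tcp_rot: [179.9, 0.1, -175.3]
ft_force: [-0.5, 2.7, 6.7]
grip_width: 0.251
finger_force: 80.4
[-0.024 -0.029 -0.035 -0.04  -0.045 -0.049 -0.051 -0.053 -0.053 -0.053
 -0.052 -0.049 -0.047 -0.043 -0.037 -0.03  -0.024 -0.019 -0.011 -0.004
  0.002  0.008  0.014  0.019]
te 19.35 theta,rate/w,off,(w) [ 0.035   0.0229 -0.0121] sd [0.0002 0.0003 0.0002] rms 0.0005227456956417777 amp 0.04186128803765814
disp 0.318764465860789 [0.49116414 0.1105076  0.29335801] [-0.90654799 -0.61194231  6.65533921] 0.25426687136016224
top (np.float64(-0.005212534766492341), np.float64(0.3451889237512394), np.float64(-0.011586214537755662), np.float64(0.14712418350023584), np.int64(844), np.int64(918)) -0.09216867912016699
scene (np.float64(0.004110687157056521), np.float64(0.3425460478686268), np.float64(0.015834099705314783), np.float64(0.144091346084614), np.int64(770), np.int64(1488))
((0.28263092041015625, -0.28574371337890625), (136.10157775878906, 177.8102569580078), 0.12095431983470917)
```

View pics/t3.png

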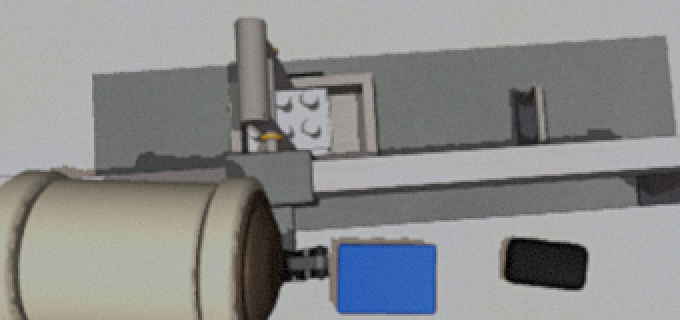

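```bash
python3 plan.py .0405 .0106 0 20 3.226 .03
```

```text
vmax 0.048168293602643554 amax 0.18395633327652341 x -0.011853406975474183 0.014505073120670127
theta range -0.02561315676795745 0.0413321907046778
[0.02, 0.05, 0.09, 0.12, 0.14, 0.15, 0.13, 0.11, 0.07, 0.02]
[-0.05, -0.09, -0.12, -0.14, -0.14, -0.12, -0.1, -0.06, -0.04, -0.02]
```

```bash
python3 -m handwheel '[[0,0.02,0,0,0,0],[0,0.05,0,0,0,0],[0,0.09,0,0,0,0],[0,0.12,0,0,0,0],[0,0.14,0,0,0,0],[0,0.15,0,0,0,0],[0,0.13,0,0,0,0],[0,0.11,0,0,0,0],[0,0.07,0,0,0,0],[0,0.02,0,0,0,0]]'
python3 -m handwheel '[[0,-0.05,0,0,0,0],[0,-0.09,0,0,0,0],[0,-0.12,0,0,0,0],[0,-0.14,0,0,0,0],[0,-0.14,0,0,0,0],[0,-0.12,0,0,0,0],[0,-0.1,0,0,0,0],[0,-0.06,0,0,0,0],[0,-0.04,0,0,0,0],[0,-0.02,0,0,0,0]]'
python3 m.py 30 3.226
```

```text
time: 20.45
eef_pos: [0.4909, 0.1131, 0.2933]
tcp_rot: [179.9, 0.1, -175.3]
ft_force: [-0.8, 3.0, 6.2]
grip_width: 0.252
finger_force: 80.4
time: 21.45
eef_pos: [0.4912, 0.1096, 0.2934]
tcp_rot: [-179.9, 0.1, -175.3]
ft_force: [-1.3, -3.1, 5.9]
grip_width: 0.257
finger_force: 80.4
[-0.01  -0.011 -0.009 -0.009 -0.008 -0.008 -0.007 -0.007 -0.007 -0.007
 -0.007 -0.008 -0.007 -0.008 -0.009 -0.009 -0.01  -0.01  -0.011 -0.012
 -0.012 -0.013 -0.014 -0.015 -0.015 -0.015 -0.016 -0.016 -0.016 -0.016]
te 22.95 theta,rate/w,off,(w) [-0.0042  0.0014 -0.0114] sd [0.0001 0.0001 0.0001] rms 0.00030643161006588455 amp 0.004387927405008731
disp 0.3181929069028415 [0.49123151 0.10993965 0.29336453] [-1.6655672  -1.77017361  6.57129819] 0.25447423551826187
```

```bash
python3 -m handwheel '[[0,0,0,0,0,0],[0,0,0,0,0,0],[0,0,0,0,0,0],[0,0,0,0,0,0],[0,0,0,0,0,0],[0,0,0,0,0,0],[0,0,0,0,0,0],[0,0,0,0,0,0],[0,0,0,0,0,0],[0,0,0,0,0,0]]' >/dev/null
python3 -m handwheel '[[0,0,0,0,0,0],[0,0,0,0,0,0],[0,0,0,0,0,0],[0,0,0,0,0,0],[0,0,0,0,0,0],[0,0,0,0,0,0],[0,0,0,0,0,0],[0,0,0,0,0,0],[0,0,0,0,0,0],[0,0,0,0,0,0]]' >/dev/null
python3 -m handwheel '[[0,0,0,0,0,0],[0,0,0,0,0,0],[0,0,0,0,0,0],[0,0,0,0,0,0],[0,0,0,0,0,0],[0,0,0,0,0,0],[0,0,0,0,0,0],[0,0,0,0,0,0],[0,0,0,0,0,0],[0,0,0,0,0,0]]' >/dev/null
python3 -m handwheel '[[0,0,0,0,0,0],[0,0,0,0,0,0],[0,0,0,0,0,0],[0,0,0,0,0,0],[0,0,0,0,0,0],[0,0,0,0,0,0],[0,0,0,0,0,0],[0,0,0,0,0,0],[0,0,0,0,0,0],[0,0,0,0,0,0]]' >/dev/null
python3 -m handwheel '[[0,0,0,0,0,0],[0,0,0,0,0,0],[0,0,0,0,0,0],[0,0,0,0,0,0],[0,0,0,0,0,0],[0,0,0,0,0,0],[0,0,0,0,0,0],[0,0,0,0,0,0],[0,0,0,0,0,0],[0,0,0,0,0,0]]'
python3 -m handwheel '[[0,0,0,0,0,0],[0,0,0,0,0,0],[0,0,0,0,0,0],[0,0,0,0,0,0],[0,0,0,0,0,0],[0,0,0,0,0,0],[0,0,0,0,0,0],[0,0,0,0,0,0],[0,0,0,0,0,0],[0,0,0,0,0,0]]' 1
python3 -m handwheel '[[0,0,-0.05,0,0,0],[0,0,-0.15,0,0,0],[0,0,-0.25,0,0,0],[0,0,-0.35,0,0,0],[0,0,-0.45,0,0,0],[0,0,-0.55,0,0,0],[0,0,-0.65,0,0,0],[0,0,-0.75,0,0,0],[0,0,-0.8,0,0,0],[0,0,-0.8,0,0,0]]'
python3 m.py 25 3.226
python3 - <<'E'
from h import *
c=imaging.camera("scene"); cv2.imwrite("pics/s4.png",c["frame"][60:400,140:480,::-1].repeat(1,0)); print(gond(c))
E
```

```text
time: 27.95
eef_pos: [0.4912, 0.1099, 0.2934]
tcp_rot: [-180.0, 0.1, -175.3]
ft_force: [-1.2, -1.7, 6.4]
grip_width: 0.258
finger_force: 80.4
time: 28.95
eef_pos: [0.4908, 0.1099, 0.2922]
tcp_rot: [-180.0, -0.0, -175.3]
ft_force: [-0.1, -0.3, -0.0]
grip_width: 0.999
finger_force: 0.0
time: 29.95
eef_pos: [0.4911, 0.1099, 0.3732]
tcp_rot: [-180.0, 0.1, -175.3]
ft_force: [-0.0, -0.0, 0.3]
grip_width: 0.998
finger_force: 0.0
[-0.008 -0.009 -0.008 -0.01  -0.01  -0.011 -0.012 -0.011 -0.012 -0.013
 -0.014 -0.014 -0.014 -0.014 -0.015 -0.015 -0.015 -0.015 -0.015 -0.014
 -0.014 -0.014 -0.014 -0.013 -0.013]
te 31.2 theta,rate/w,off,(w) [-0.0006  0.0037 -0.0114] sd [0.0001 0.0001 0.0001] rms 0.0003457658509946655 amp 0.0037134495988405663
disp 0.31820055450959006 [0.49079747 0.10991179 0.37220472] [ 0.869636   -0.45049067 -0.79122816] 1.0019570691346178
(np.float64(0.00657720646747377), np.float64(0.3426064359233753), np.float64(0.010286443086921683), np.float64(0.143932116001121), np.int64(768), np.int64(1460))
```

View pics/s4.png

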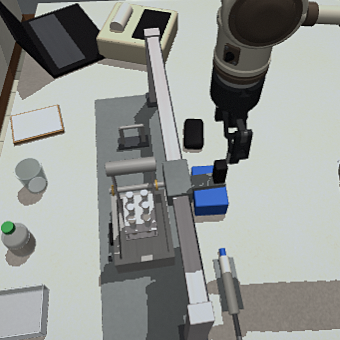

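The picture shows the gondola hanging plumb over the bath, the grip released with the gripper well above it, and the bystanders where they were.

```bash
python3 -c "
from cell import ticket; print(ticket.job_done())"
```

```text
the job is handed in; nothing more can be done
None
```

The job is handed in: the gondola is off its catch and was held over the bath for more than five seconds. By my measurements it hangs about 2 mm off the bath's centre and swings about 0.004 rad; the grip is released and the gripper is raised clear.

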